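Top up the spring-loaded lens-blank magazine

ROBOT

A 6-joint arm with a two-finger parallel gripper is mounted at the origin on a cart in front of the work surface, level with it; the furniture and walls round the work are solid. World frame = base frame: x ahead of the robot, y to its left, z up, the work surface at z = 0. Lengths are in m, angles in rad, forces in N, time in s.
With the tool pointing down it reaches from about 0.325 to 0.9 m from the base axis. Payload 3.5 kg.
Tool frame: the origin (TCP) lies at the very end of the fingers, on their centre line; the grasp point (between the pads) lies 19 mm behind it; z points along the fingers, y is the direction in which the jaws open and shut (so a half turn about z gives the same grasp; the last joint's range is limited). The gripper opens to 85 mm and grips with 20 to 120 N. Pads are 22 mm wide; open, the fingers measure 114 mm over their backs; the gripper's body (76 mm by 85 mm) begins 54 mm behind the grasp point. The pads swing forward as they close: fully open they stand 13 mm farther back than shut.
Start: joints at [-1.37, 0.276, -0.026, 1.268, 0, 1.467], TCP at [0.187, -0.596, 0.231] pointing down, gripper open.
Joint ranges: [-3.12, 3.12], [-0.85, 1.88], [-1.08, 1.24], [-1.95, 2.15], [-1.57, 1.53], [-3.14, 3.14]. Speed limits (rad/s): [2.57, 2.57, 3.14, 3.14, 3.14, 3.14].

INTERFACE

Orientations are given as a rotation vector (axis times angle).
In Python, from rig import get_state, cams, workorder gives the robot as it stands.
- The arm moves only by the tool play_rows, never from a script. Its argument "moves" is a list that holds one entry, the list of rows, each a list of 4 numbers: the shift along the tool's x, y, z in mm, then the turn about the tool's z in rad. In form: [[[tx, ty, tz, spin], ...]]. A call has 1 to 12 rows; each row is the pose to reach, as a shift and turn from the pose commanded when the call began, along the tool's axes at that moment; what a row does not reach only later rows make up. A row lasts 1/8 s, in which the tool goes at most 62.5 mm and 10.7 degrees, less where a joint would pass 70% of its speed; a pose out of reach is approached as far as the arm can. A call with a gripper value outside its range is refused whole. "gripper" is the gripper's target within -1 to 1 (shut at 1, half-way at 0, fully open at -1), set as the call begins (left out, the last holds). The fingers move at their own pace and stop on an object; "grip_force" is the grip in N (left out, the last holds). Time passes only in rows, so rows that repeat a pose let the fingers close. It gives the time, the measured TCP pose, the force and the opening at its end, in the units of the state.
- get_state(): the state, without advancing time (a new reading comes with each control period).
- cams.snapshot(name): name is "scene" or "top" or "wrist"; returns the picture (384x512x3 uint8, red, green, blue); there is no depth.
- cams.camera_info(name): a dict with "mtx" (3x3 intrinsics, pixels), "world_from_camera" (4x4, takes a point from camera to world coordinates). Camera axes: x right, y up, looking along -z (the intrinsics and any distortion apply to the point x, -y, -z); pixel columns grow to the right and rows downward; lengths in m; the calibration is good to about 2 mm. A picture is of the moment at which its call begins: read the wrist's pose just before it. camera_info takes no time and is no camera call; for the wrist camera it gives the pose at the moment of the call.
- workorder.sign_off(): hands the job in, once; it reports no verdict.
The state is a dict: "t": time; "q": joint angles; "qd": joint speeds; "effort": joint torques, N m; "tool_pos": TCP position; "ee_rot": TCP orientation; "force": force on the tool from outside, world axes, zero at the start; "ft_torque": the same for the moment, N m; "opening": finger opening in m.
Only numpy, scipy, OpenCV 4.12 (cv2) and the standard library are available. Lean on these libraries where they do the work, as an engineer would, in place of code of your own. Each camera call takes 0.05 s, during which the arm holds its last target.

TASK

One of the two spring columns of the grey lens-blank magazine has room for one more blank; the other is full, and from outside they look alike. Feel by touch which column gives, lay the loose blue blank flat on its mouth and press it down against the spring until the brass catches snap over its edge and it stays latched. Press gently, stop at once at a hard stop, and leave the dish, the loupe and the glue tube where they are.

Things in the scene. Friction and masses are not known exactly. Their poses are not given: they have to be found in the camera images.
- magazine: Fixed lens-blank magazine: grey block 80 (x) x 212 (y) x 60 (z) mm on a dark foot plate 104 x 236 x 8 mm. Origin: centre of its underside on the worktop, z up, local +y from the right column to the left. Two round bores, 52 mm wide, at y = +60 and -60 mm open in its flat top. One column is full, one has room; which changes and cannot be seen. A push of over 60 N on it does damage.
- left_mouth (a point): Centre of the left column's mouth (magazine y = +60 mm), on the bore's axis at the height of the catches' flat undersides, 61 mm over the worktop; axes as the magazine's. A latched blank has its top face at this height and its underside 12 mm below.
- right_mouth (a point): The same point of the right column (magazine y = -60 mm), with the same axes.
- pile_rest (a point): Midway between the columns, at the height (60.5 mm) where the top of the blue pile, 49 mm across, stands in BOTH bores, just under the catches. Pushed down, the pile with room starts to give at about 4 N, its spring adds 0.9 N per mm and it can go down 20 mm; the full pile gives only 2 mm, then stops hard.
- catch_nose (a point): Nose of one of the four sprung brass catches round each mouth (at 50, 130, 230, 310 degrees from local +x), 21.5 mm from the bore's axis, at its flat underside. A catch is 10 mm wide, yields 4.5 mm outward, has a 2 mm upright edge, then a ramp rising outward at 60 degrees to 14 mm above this point. The ramps centre a blank laid on them; it takes only 3 to 8 N to push one through.
- block_top (a point): Centre of the block's flat top, 60 mm over the worktop. In front of and behind each mouth (local -x and +x) the catches leave gaps about 30 mm wide where two fingers closing along local x fit, down to this height. Fingers at a blank's sides meet this top before the blank latches, so the last push is on its top face, with something less than 38 mm across between the catches.
- blank: Loose round lens blank, blue with a paler top film, 50 mm wide, 12 mm thick, about 35 g; origin: centre of its underside, z up. Laid on the ramps its underside rests about 8 mm above the mouth's point. To latch, push the middle of its top face to 2 to 4 mm below the mouth's point (up to about 20 N); the catches snap over its edge. A push of over 60 N cracks it.
- teal_dish: Bystander: small teal dish, 73 mm across, 22 mm high; origin at the centre of its underside.
- loupe: Bystander: black eye loupe, 38 mm across, 30 mm high; origin at the centre of its underside.
- glue_tube: Bystander: small glue tube lying flat, 80 x 25 x 18 mm; origin at the centre of its underside.
Things that resemble listed ones, but are neither listed nor needed, are in the scene too. Several things look just like the blank: the one meant starts farthest to the robot's right.

How it is judged:
On the way:
1. the blank lies level over one of the two mouths, at its catches (((horizontal distance between blank and left_mouth below 0.008 m and z of blank in the frame of left_mouth between -0.006 and 0.012 m) or (horizontal distance between blank and right_mouth below 0.008 m and z of blank in the frame of right_mouth between -0.006 and 0.012 m)) and angle between blank's own z axis and vertical below 0.25 rad), for 0.1 s.
At the end, for the whole second after the job is handed in: The blank is latched and at rest, level within 0.08 rad, in the column that had room: centred within 4 mm of that mouth, its underside 9 to 16.5 mm below the mouth's point, so its top is under the catches (((horizontal distance between blank and left_mouth below 0.004 m and z of blank in the frame of left_mouth between -0.0165 and -0.009 m) or (horizontal distance between blank and right_mouth below 0.004 m and z of blank in the frame of right_mouth between -0.0165 and -0.009 m)) and angle between blank's own z axis and vertical below 0.08 rad and linear speed of blank below 0.02 m/s); the robot touches nothing.
It fails at once if the blank is pushed against the magazine with more than 60 N (contact force between blank and magazine above 60 N).
It fails at once if the robot's fingers or arm push on the magazine with more than 60 N (contact force between any of the fingers, the arm and magazine above 60 N).
It fails at once if the dish, the loupe or the glue tube is moved by more than 25 mm (distance of any of teal_dish, loupe, glue_tube from where it was at the start of the episode above 0.025 m).
It also fails if it takes over 48 s, if anything falls off the work surface, if the arm or the gripper's body presses on something with over 40 N, if the wrist force passes 120 N, or if a joint passes its speed limit or range.

## Working session

There is one attempt and no reset: what is moved stays moved. The work goes in short steps, Python scripts to look and compute and a tool call to move; the robot and the scene stay as the last step left them, time stands still between calls to the robot, and variables do not carry over. Pictures are saved under pics/ and viewed, and the job is handed in when it is done.

Besides the shell and the picture viewer there is one more tool, called after "Emit:" as name(argument=value, ...), one argument or row to a line, values as JSON. play_rows: Moves the arm, as the interface text tells. Its arguments: {"type":"object","properties":{"moves":{"type":"array"},"gripper":{"type":"number"},"grip_force":{"type":"number"}},"required":["moves"]}

```bash
ls; mkdir -p pics; python3 - <<'E'
from rig import get_state,cams
import cv2
s=get_state();print(s)
for n in("scene","top","wrist"):
    im=cams.snapshot(n);cv2.imwrite(f"pics/{n}0.png",im[:,:,::-1])
    i=cams.camera_info(n);print(n,i)
E
```

```text
pics
{'t': 0.0, 'q': array([-1.37037066e+00,  2.77128912e-01, -2.79489885e-02,  1.26799878e+00,
        4.46561857e-06,  1.46734103e+00]), 'qd': array([ 0.0004992 , -0.00118458, -0.0015745 ,  0.00059315, -0.00072103,
       -0.000416  ]), 'effort': array([ 1.49611220e-03, -4.45508802e+01,  2.95203137e+01,  1.63403543e-02,
       -4.51145775e-05,  4.83902966e-06]), 'tool_pos': array([ 0.18681231, -0.59557723,  0.23013017]), 'ee_rot': array([-3.10314745e+00, -4.75155822e-01,  1.66477501e-04]), 'force': array([ 0.71243746, -0.62398757,  0.26370108]), 'ft_torque': array([-0.02000236, -0.03539609, -0.00179249]), 'opening': 0.08531851888421448}
scene {'mtx': array([[430.17754063,   0.        , 249.11363324],
       [  0.        , 430.17754063, 188.94835606],
       [  0.        ,   0.        ,   1.        ]]), 'world_from_camera': array([[ 0.64134979,  0.59343258, -0.48632111,  0.11032359],
       [-0.76718724,  0.50403335, -0.39670407, -0.43520362],
       [ 0.00970494,  0.62752543,  0.77853558,  0.72126176],
       [ 0.        ,  0.        ,  0.        ,  1.        ]])}
top {'mtx': array
[... 152 characters left out ...]
orld_from_camera': array([[ 0.01889075,  0.99457693, -0.10227355,  0.45949922],
       [-0.99953409,  0.02123901,  0.02192045, -0.09473039],
       [ 0.02397376,  0.10181181,  0.99451476,  0.94931258],
       [ 0.        ,  0.        ,  0.        ,  1.        ]])}
wrist {'mtx': array([[345.7898373 ,   0.        , 257.12927579],
       [  0.        , 345.7898373 , 193.59868667],
       [  0.        ,   0.        ,   1.        ]]), 'world_from_camera': array([[ 0.29929206,  0.91988658,  0.25344219,  0.25131995],
       [-0.95415911,  0.28914104,  0.07731658, -0.57609884],
       [-0.00215805, -0.26496442,  0.96425578,  0.3745821 ],
       [ 0.        ,  0.        ,  0.        ,  1.        ]])}
```

View pics/scene0.png

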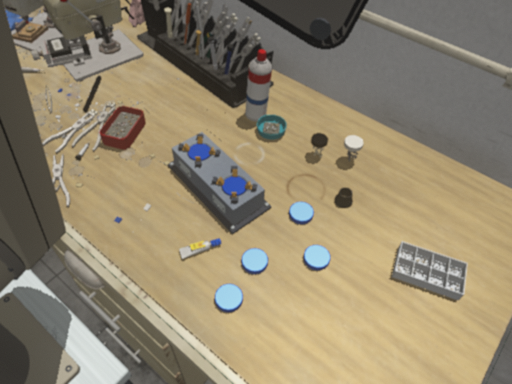

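View pics/top0.png

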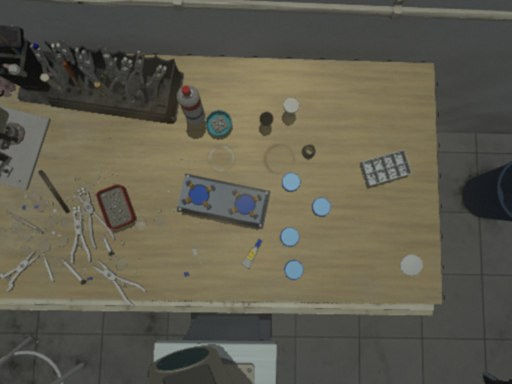

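View pics/wrist0.png

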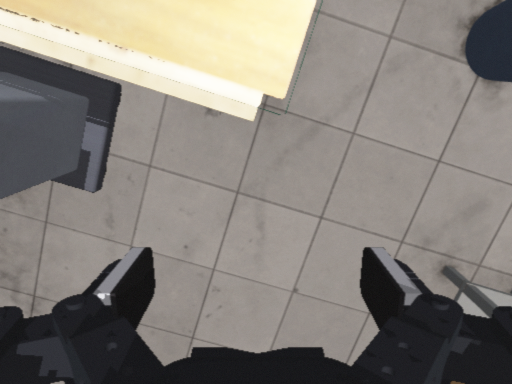

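```bash
cat > h.py <<'E'
import numpy as np,cv2
from rig import get_state,cams
def ray(info,u,v):
    K=info["mtx"];T=info["world_from_camera"]
    d=np.array([(u-K[0,2])/K[0,0],-(v-K[1,2])/K[1,1],-1.]);return T[:3,3],T[:3,:3]@d
def pt(info,u,v,z):
    o,d=ray(info,u,v);return o+d*(z-o[2])/d[2]
def proj(info,p):
    T=info["world_from_camera"];K=info["mtx"];c=T[:3,:3].T@(np.array(p)-T[:3,3])
    return K[0,0]*c[0]/-c[2]+K[0,2],K[1,1]*-c[1]/-c[2]+K[1,2]
def crop(im,x0,y0,x1,y1,f,name):
    cv2.imwrite(name,cv2.resize(im[y0:y1,x0:x1,::-1],None,fx=f,fy=f,interpolation=cv2.INTER_CUBIC))
E
python3 - <<'E'
from h import *
t=cv2.imread("pics/top0.png")[:,:,::-1];s=cv2.imread("pics/scene0.png")[:,:,::-1]
crop(t,170,160,350,290,4,"pics/t_c.png");crop(s,150,120,350,320,3,"pics/s_c.png");crop(t,340,130,440,290,4,"pics/t_d.png")
I=cams.camera_info("top")
for u,v in [(291,182),(321,207),(290,237),(294,270),(412,265)]: print(u,v,pt(I,u,v,.012))
E
```

```text
291 182 [ 0.57567104 -0.19276469  0.012     ]
321 207 [ 0.50962849 -0.27443182  0.012     ]
290 237 [ 0.42804357 -0.19164699  0.012     ]
294 270 [ 0.34190346 -0.20315896  0.012     ]
412 265 [ 0.35997712 -0.51816576  0.012     ]
```

View pics/t_c.png

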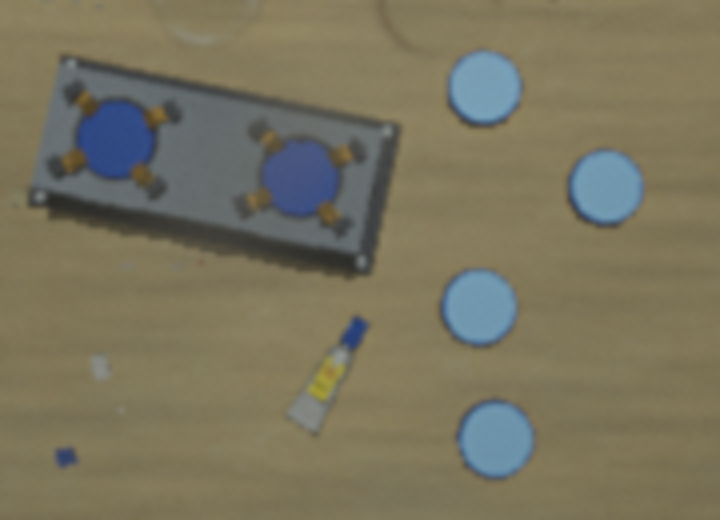

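View pics/s_c.png

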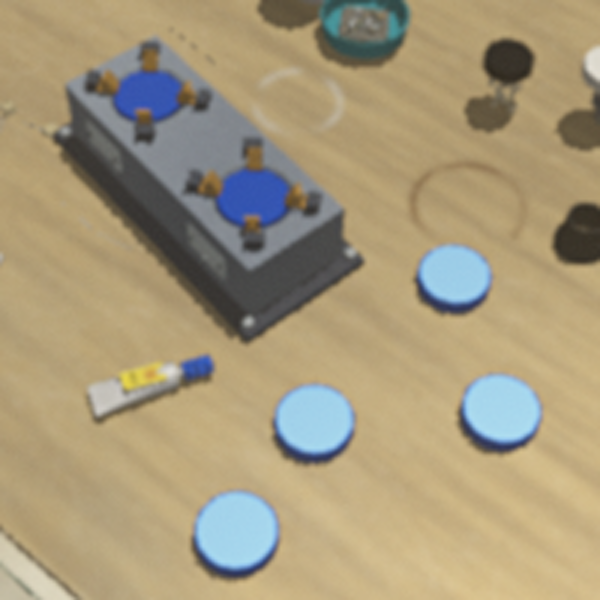

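View pics/t_d.png

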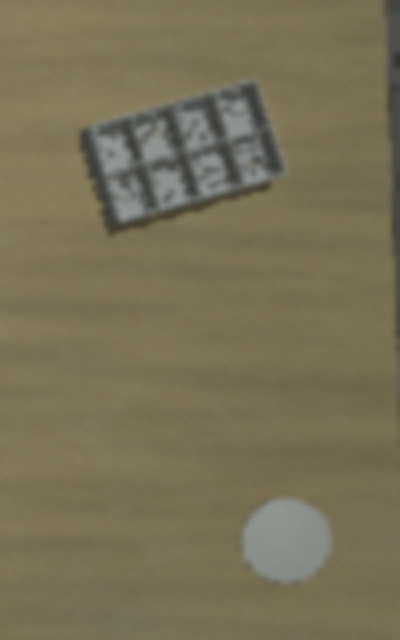

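```bash
python3 - <<'E'
from h import *
for n in("top","scene"):
    im=cv2.imread(f"pics/{n}0.png");hsv=cv2.cvtColor(im,cv2.COLOR_BGR2HSV);I=cams.camera_info(n)
    for nm,lo,hi in(("pile",(108,110,60),(125,255,255)),("light",(95,60,110),(107,200,255))):
        m=cv2.inRange(hsv,lo,hi);k,l,st,c=cv2.connectedComponentsWithStats(m)
        for i in range(1,k):
            if st[i,4]>90:
                z=.0605 if nm=="pile" else .012
                e=cv2.minEnclosingCircle(np.argwhere(l==i)[:,::-1].astype(np.float32))
                print(n,nm,st[i],c[i].round(1),e[0],pt(I,*c[i],z).round(4),pt(I,*e[0],z).round(4))
E
```

```text
top pile [189 185  20  19 258] [198.4 194.2] (198.49363708496094, 194.3789825439453) [0.5332 0.0479 0.0605] [0.5328 0.0476 0.0605]
top pile [236 197  18  17 195] [245.1 205.3] (244.70957946777344, 204.7874298095703) [ 0.5076 -0.0715  0.0605] [ 0.5087 -0.0704  0.0605]
top light [282 173  18  18 253] [290.6 181.5] (290.5, 181.5) [ 0.577  -0.1916  0.012 ] [ 0.577  -0.1914  0.012 ]
top light [312 198  19  18 259] [321.1 206.3] (321.0161437988281, 206.3709716796875) [ 0.5115 -0.2748  0.012 ] [ 0.5113 -0.2745  0.012 ]
top light [281 228  18  18 264] [289.4 236.4] (289.3835754394531, 236.45205688476562) [ 0.4296 -0.1899  0.012 ] [ 0.4295 -0.19    0.012 ]
top light [285 261  18  18 271] [293.5 269.4] (293.5, 269.5) [ 0.3435 -0.2018  0.012 ] [ 0.3432 -0.2018  0.012 ]
scene pile [ 6 11 15 16 95] [11.6 18.1] (11.772727012634277, 17.409090042114258) [0.565  0.8259 0.0605] [0.5673 0.8289 0.0605]
scene pile [188 144  22  16 268] [199.  151.1] (198.6666717529297, 151.0) [0.5333 0.0486 0.0605] [0.5331 0.0493 0.0605]
scene pile [222 176  24  19 336] [234.  185.1] (233.8913116455078, 185.5) [ 0.5111 -0.0695  0.0605] [ 0.5103 -0.0698  0.0605]
scene light [290 202  23  19 353] [301. 211.] (301.0, 211.0) [ 0.5775 -0.1915  0.012 ] [ 0.5775 -0.1913  0.012 ]
scene light [304 245  26  22 446] [316.7 255.8] (316.5, 256.0) [ 0.5117 -0.2746  0.012 ] [ 0.5111 -0.2747  0.012 ]
scene light [242 248  26  23 456] [254.3 259.3] (254.5, 258.5) [ 0.4299 -0.1896  0.012 ] [ 0.4315 -0.1889  0.012 ]
scene light [215 284  27  26 545] [228.2 296.4] (228.2058868408203, 296.26470947265625) [ 0.3431 -0.2017  0.012 ] [ 0.3431 -0.2015  0.012 ]
```

```bash
cat >> h.py <<'E'
from scipy.spatial.transform import Rotation as R
YAW=-0.2
def go(p,ydir=None,s=None):
    s=s or get_state();M=R.from_rotvec(s["ee_rot"]).as_matrix()
    d=M.T@(np.array(p)-s["tool_pos"])*1000
    sp=0
    if ydir is not None:
        v=M.T@np.array([*ydir,0.]);sp=np.arctan2(-v[0],v[1]);sp=(sp+np.pi/2)%np.pi-np.pi/2
    print("shift",d.round(1),"spin",round(sp,3),"q6",s["q"][5].round(3))
E
python3 - <<'E'
from h import *
s=get_state();print(R.from_rotvec(s["ee_rot"]).as_matrix().round(3),s["t"])
L=np.array([.5331,.0482]);Rm=np.array([.5095,-.0705]);d=L-Rm;print(np.hypot(*d),np.arctan2(-d[0],d[1]))
y=(np.cos(-.2),np.sin(-.2))
go([.5095,-.0705,.1],y)
go([.5115,-.2747,.1],y)
E
```

```text
[[ 0.954  0.299 -0.   ]
 [ 0.299 -0.954  0.002]
 [ 0.    -0.002 -1.   ]] 0.15
0.12102334485544515 -0.19626122230367335
shift [ 465.  -404.5  131.2] spin -1.067 q6 1.467
shift [ 405.8 -209.   130.8] spin -1.067 q6 1.467
```

Emit:
play_rows(
  moves=[
    [[465,-404.5,80,-1.067],[465,-404.5,80,-1.067],[465,-404.5,80,-1.067],[465,-404.5,80,-1.067],[465,-404.5,80,-1.067],[465,-404.5,80,-1.067],[465,-404.5,80,-1.067],[465,-404.5,80,-1.067],[465,-404.5,80,-1.067],[465,-404.5,80,-1.067],[465,-404.5,80,-1.067],[465,-404.5,80,-1.067]],
  ],
  gripper=1,
)

```text
t: 1.65
tool_pos: [0.5092, -0.0712, 0.151]
ee_rot: [-2.431, -1.989, 0.002]
force: [0.1, -0.2, -0.0]
opening: -0.0002
```

```bash
python3 - <<'E'
from h import *
I=cams.camera_info("wrist");im=cams.snapshot("wrist");cv2.imwrite("pics/w1.png",im[:,:,::-1])
print(proj(I,[.5095,-.0705,.0605]),proj(I,[.5331,.0482,.0605]),proj(I,[.5092,-.0712,.151]))
np.save("I1.npy",I["world_from_camera"])
y=(np.cos(-.2),np.sin(-.2));go([.5095,-.0705,.0605],y)
E
```

```text
(np.float64(256.92084901222756), np.float64(196.00957257739282)) (np.float64(256.3346056195259), np.float64(5.802206564173588)) (np.float64(256.29646453232044), np.float64(251.92659267206864))
shift [ 1.5  0.2 90.7] spin -0.001 q6 1.506
```

View pics/w1.png

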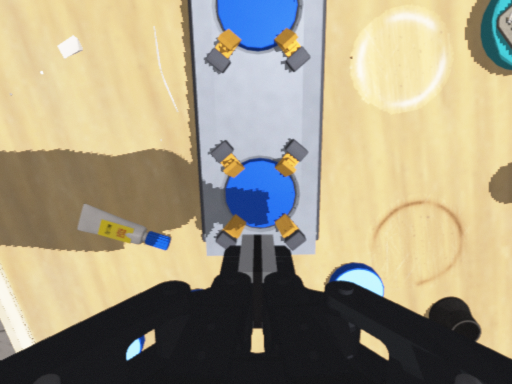

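```bash
python3 - <<'E'
from h import *
y=(np.cos(-.19),np.sin(-.19));go([.511,-.070,.0605],y)
E
```

```text
shift [ 2.3  1.6 90.7] spin -0.011 q6 1.506
```

Emit:
play_rows(
  moves=[
    [[2.3,1.6,45,-0.011],[2.3,1.6,80,-0.011],[2.3,1.6,84,-0.011],[2.3,1.6,86,-0.011],[2.3,1.6,87,-0.011],[2.3,1.6,88,-0.011],[2.3,1.6,88.5,-0.011],[2.3,1.6,88.5,-0.011]],
  ],
)

```text
t: 2.7
tool_pos: [0.5119, -0.0693, 0.0631]
ee_rot: [2.421, 2.002, 0.0]
force: [0.8, -0.3, -0.3]
opening: 0.0002
```

Emit:
play_rows(
  moves=[
    [[0,0,1,0],[0,0,2,0],[0,0,3,0],[0,0,4,0],[0,0,4,0]],
  ],
)

```text
t: 3.32
tool_pos: [0.5117, -0.0693, 0.0592]
ee_rot: [-2.421, -2.002, -0.0]
force: [-2.2, 0.8, 5.2]
opening: -0.0004
```

Contact with about 5 N; go a few mm further in small steps.

Emit:
play_rows(
  moves=[
    [[0,0,0.7,0],[0,0,1.4,0],[0,0,1.4,0]],
  ],
)

```text
t: 3.7
tool_pos: [0.5117, -0.0693, 0.0579]
ee_rot: [-2.421, -2.002, -0.0]
force: [-2.0, 1.1, 6.1]
opening: -0.0002
```

Emit:
play_rows(
  moves=[
    [[0,0,0.7,0],[0,0,1.4,0],[0,0,1.4,0]],
  ],
)

```text
t: 4.08
tool_pos: [0.5117, -0.0693, 0.0567]
ee_rot: [-2.421, -2.002, -0.0]
force: [-2.9, 0.2, 7.4]
opening: 0.0001
```

Emit:
play_rows(
  moves=[
    [[0,0,1,0],[0,0,2,0],[0,0,2,0]],
  ],
)

```text
t: 4.45
tool_pos: [0.5117, -0.0693, 0.0549]
ee_rot: [-2.421, -2.002, -0.0]
force: [-3.2, 1.2, 9.4]
opening: -0.0001
```

The right column gives (5.6 mm at about 9 N, matching the spring). Retreat and move over the blank.

```bash
python3 - <<'E'
from h import *
y=(np.cos(-.19),np.sin(-.19));go([.5115,-.2747,.12],y)
E
```

```text
shift [-201.8   38.4  -65.1] spin 0.001 q6 1.5
```

Emit:
play_rows(
  moves=[
    [[0,0,-40,0],[0,0,-65,0],[0,0,-65,0]],
  ],
)

```text
t: 4.82
tool_pos: [0.5138, -0.0699, 0.121]
ee_rot: [2.418, 1.999, 0.005]
force: [0.6, -0.4, 0.0]
opening: 0.0
```

Emit:
play_rows(
  moves=[
    [[-201.8,38.4,0,0],[-201.8,38.4,0,0],[-201.8,38.4,0,0],[-201.8,38.4,0,0],[-201.8,38.4,0,0],[-201.8,38.4,0,0]],
  ],
  gripper=-1,
)

```text
t: 5.58
tool_pos: [0.5107, -0.2728, 0.118]
ee_rot: [-2.418, -2.002, 0.0]
force: [0.4, 0.7, -0.7]
opening: 0.0855
```

```bash
python3 - <<'E'
from h import *
I=cams.camera_info("wrist");im=cams.snapshot("wrist");cv2.imwrite("pics/w2.png",im[:,:,::-1])
print(proj(I,[.5115,-.2747,.012]),get_state()["tool_pos"],get_state()["opening"])
hsv=cv2.cvtColor(im,cv2.COLOR_RGB2HSV)
m=cv2.inRange(hsv,(92,60,150),(107,255,255));k,l,st,c=cv2.connectedComponentsWithStats(m)
for i in range(1,k):
    if st[i,4]>300: print(st[i],c[i],pt(I,*c[i],.012))
y=(np.cos(-.19),np.sin(-.19));go([.5115,-.2747,.0],y)
E
```

```text
(np.float64(258.3409723993137), np.float64(193.81196894400907)) [ 0.51093063 -0.27270686  0.11829957] 0.0854696702491847
[  87   63   69   71 3788] [121.09582893  98.32893347] [ 0.430153   -0.18893358  0.012     ]
[   0  106   44   65 2019] [ 19.15750371 137.401684  ] [ 0.35023014 -0.20134654  0.012     ]
[ 230  163   62   61 2930] [260.16860068 192.69044369] [ 0.51300839 -0.2740981   0.012     ]
shift [ -2.    1.1 118.3] spin 0.003 q6 1.156
```

View pics/w2.png

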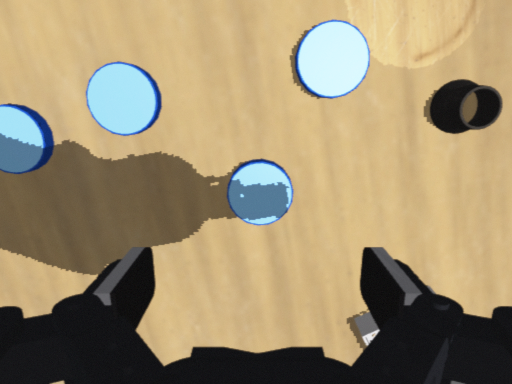

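Emit:
play_rows(
  moves=[
    [[-1.6,1.5,60,0],[-1.6,1.5,100,0],[-1.6,1.5,112,0],[-1.6,1.5,117,0],[-1.6,1.5,117,0],[-1.6,1.5,117,0]],
  ],
)

```text
t: 6.38
tool_pos: [0.5141, -0.2775, 0.0037]
ee_rot: [2.419, 2.0, 0.001]
force: [-0.2, -1.2, 0.9]
opening: 0.0852
```

Emit:
play_rows(
  moves=[
    [[0,0,0,0],[0,0,0,0],[0,0,0,0],[0,0,0,0],[0,0,0,0]],
  ],
  gripper=1,
  grip_force=25,
)

```text
t: 7.0
tool_pos: [0.513, -0.277, 0.0028]
ee_rot: [2.421, 2.001, 0.0]
force: [-1.2, 0.7, 5.4]
opening: 0.0483
```

```bash
python3 - <<'E'
from h import *
I=cams.camera_info("wrist");im=cams.snapshot("wrist");cv2.imwrite("pics/w3.png",im[:,:,::-1])
print(get_state())
E
```

```text
{'t': 7.05, 'q': array([-6.05896238e-01,  4.15077991e-01, -3.66781414e-01,  7.88156593e-01,
       -1.32265122e-04,  1.15405468e+00]), 'qd': array([-0.00095423, -0.00023302,  0.00223014,  0.00032192,  0.00202455,
       -0.0010882 ]), 'effort': array([ 3.09489307e-02, -4.15736747e+01,  2.13976586e+01, -5.54910544e-01,
        4.62014240e-02, -1.85423174e-03]), 'tool_pos': array([ 0.51294683, -0.27696282,  0.00285584]), 'ee_rot': array([2.42069197e+00, 2.00122725e+00, 1.31718836e-04]), 'force': array([-0.61366294,  0.47870431,  6.11726351]), 'ft_torque': array([ 0.15683193,  0.24507132, -0.03175567]), 'opening': 0.04864069460676555}
```

View pics/w3.png

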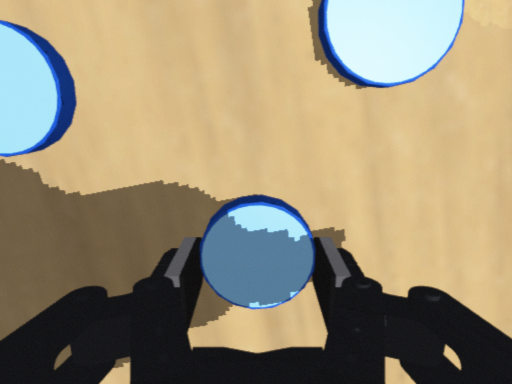

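```bash
python3 - <<'E'
from h import *
I=cams.camera_info("wrist");print(pt(I,258,253,.012), get_state()["tool_pos"])
for p in([.5125,-.2745,.012],[.513,-.277,.012]):print(proj(I,p))
E
```

```text
[ 0.51442577 -0.27339036  0.012     ] [ 0.51294683 -0.27696282  0.00285584]
(np.float64(254.04839154816554), np.float64(256.1303386053851))
(np.float64(256.3061716858965), np.float64(261.1844410894621))
```

Emit:
play_rows(
  moves=[
    [[0,0,-20,0],[0,0,-60,0],[0,0,-115,0],[0,0,-117,0],[0,0,-117,0]],
  ],
)

```text
t: 7.68
tool_pos: [0.5125, -0.2765, 0.1189]
ee_rot: [2.421, 2.002, 0.0]
force: [-0.0, 0.9, -0.8]
opening: 0.0486
```

```bash
python3 - <<'E'
from h import *
I=cams.camera_info("wrist");im=cams.snapshot("wrist");cv2.imwrite("pics/w4.png",im[:,:,::-1])
s=get_state();print(s["tool_pos"],s["force"],s["opening"])
y=(np.cos(-.19),np.sin(-.19));go([.5115,-.0695,.120],y)
E
```

```text
[ 0.51170179 -0.27603564  0.11776097] [-0.63239158  0.63454158 -1.28771333] 0.04831006884745855
shift [202.8 -39.   -2. ] spin 0.001 q6 1.154
```

View pics/w4.png

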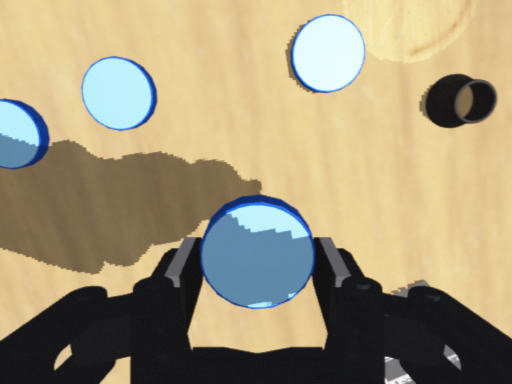

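```bash
python3 - <<'E'
from h import *
y=(np.cos(-.19),np.sin(-.19));go([.5105,-.0729,.120],y)
E
```

```text
shift [199.3 -39.4  -2. ] spin 0.001 q6 1.154
```

Emit:
play_rows(
  moves=[
    [[50,-10,-5,0],[100,-20,-5,0],[150,-30,-5,0],[190,-37.5,-5,0],[199.3,-39.4,-5,0],[199.3,-39.4,-5,0],[199.3,-39.4,-5,0]],
  ],
)

```text
t: 8.6
tool_pos: [0.5113, -0.0745, 0.1235]
ee_rot: [-2.422, -2.0, 0.001]
force: [-0.2, 0.1, 0.1]
opening: 0.048
```

```bash
python3 - <<'E'
from h import *
I=cams.camera_info("wrist");im=cams.snapshot("wrist");cv2.imwrite("pics/w5.png",im[:,:,::-1])
s=get_state();print(s["tool_pos"],s["force"],s["opening"])
im=cams.snapshot("scene");crop(im,150,100,300,250,4,"pics/s5.png")
y=(np.cos(-.19),np.sin(-.19));go([.5105,-.0729,.0745],y)
r=lambda a,z:[.511+.0215*np.cos(a-.19),-.07+.0215*np.sin(a-.19),z]
print([np.round(proj(I,r(np.deg2rad(a),.061))) for a in(50,130,230,310)])
E
```

```text
[ 0.51145871 -0.07458923  0.12367483] [ 0.7652138   0.37264642 -0.74367627] 0.04836891868169509
shift [ 1.5 -1.3 49.3] spin -0.001 q6 1.492
[array([277., 177.]), array([232., 177.]), array([233., 228.]), array([276., 228.])]
```

View pics/w5.png

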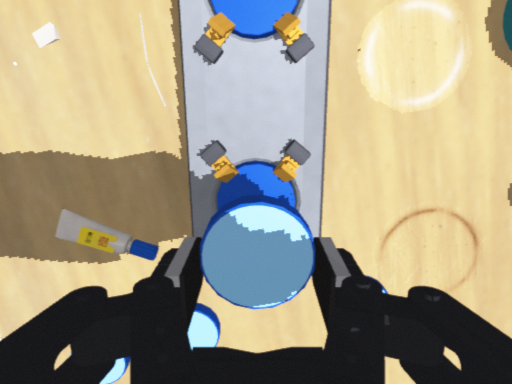

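View pics/s5.png

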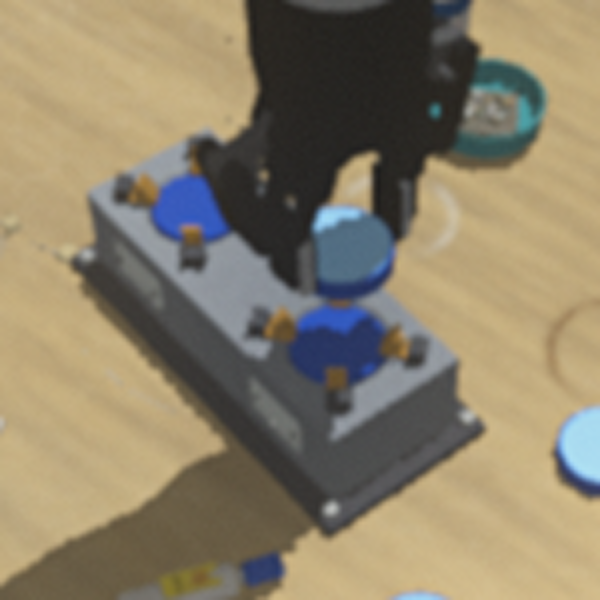

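Emit:
play_rows(
  moves=[
    [[1.5,-0.6,25,0],[1.5,-0.6,42,0],[1.5,-0.6,47,0],[1.5,-0.6,49,0],[1.5,-0.6,49,0]],
  ],
)

```text
t: 9.32
tool_pos: [0.5116, -0.0721, 0.0755]
ee_rot: [2.421, 2.001, 0.001]
force: [-0.1, 0.0, -0.1]
opening: 0.0485
```

```bash
python3 - <<'E'
from h import *
I=cams.camera_info("wrist");im=cams.snapshot("wrist");cv2.imwrite("pics/w6.png",im[:,:,::-1])
im=cams.snapshot("scene");crop(im,150,100,300,250,4,"pics/s6.png")
s=get_state();print(s["tool_pos"],s["force"],s["opening"])
E
```

```text
[ 0.51171742 -0.07207472  0.07566887] [ 0.6324853   0.31508504 -0.16235331] 0.04827414195436934
```

View pics/w6.png

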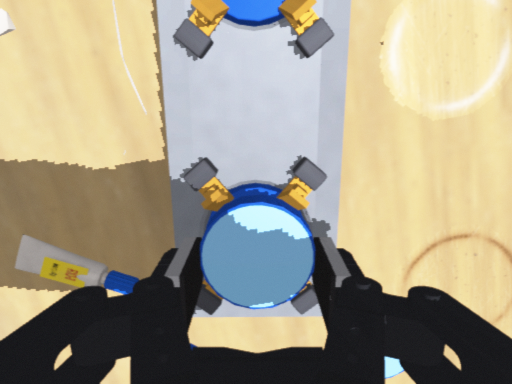

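View pics/s6.png

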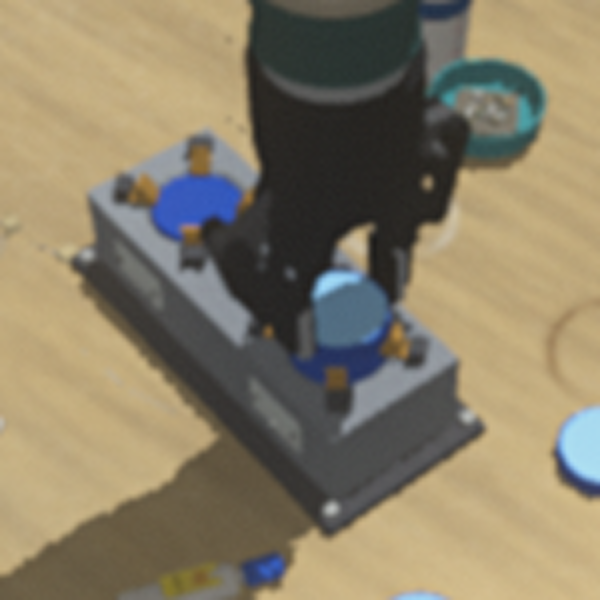

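```bash
python3 - <<'E'
from h import *
I=cams.camera_info("wrist")
for z in(.064,.068,.072):print(z,pt(I,255.6,241,z))
print(pt(I,258,252,.085),pt(I,258,254,.085))
E
```

```text
0.064 [ 0.51147483 -0.07163826  0.064     ]
0.068 [ 0.51180882 -0.06995819  0.068     ]
0.072 [ 0.5121428  -0.06827813  0.072     ]
[ 0.51327846 -0.06794748  0.085     ] [ 0.51310561 -0.06885534  0.085     ]
```

Emit:
play_rows(
  moves=[
    [[-1,-1,1,0],[-1,-1,2,0],[-1,-1,3,0],[-1,-1,3.5,0],[-1,-1,3.5,0]],
  ],
)

```text
t: 10.05
tool_pos: [0.5103, -0.0726, 0.0717]
ee_rot: [2.421, 2.002, 0.001]
force: [0.2, 0.8, 2.5]
opening: 0.0486
```

Emit:
play_rows(
  moves=[
    [[0,0,0,0],[0,0,0,0],[0,0,0,0],[0,0,0,0]],
  ],
  gripper=-0.5,
)

```text
t: 10.55
tool_pos: [0.5098, -0.0727, 0.0714]
ee_rot: [-2.421, -2.002, 0.0]
force: [-0.5, 0.2, -0.3]
opening: 0.0638
```

Emit:
play_rows(
  moves=[
    [[0,0,-15,0],[0,0,-50,0],[0,0,-60,0],[0,0,-60,0]],
  ],
)

```text
t: 11.05
tool_pos: [0.5109, -0.073, 0.1327]
ee_rot: [2.419, 2.0, 0.002]
force: [-0.8, -0.3, -0.2]
opening: 0.0639
```

```bash
python3 - <<'E'
from h import *
I=cams.camera_info("wrist");im=cams.snapshot("wrist");cv2.imwrite("pics/w7.png",im[:,:,::-1])
im=cams.snapshot("scene");crop(im,150,100,300,250,4,"pics/s7.png")
s=get_state();print(s["tool_pos"],s["force"],s["opening"])
print(proj(I,[.511,-.07,.081]))
E
```

```text
[ 0.5092871  -0.07251907  0.13085357] [-1.36520435 -0.11372672 -0.77406972] 0.06402007129712847
(np.float64(255.44846132660894), np.float64(210.286799440614))
```

View pics/w7.png

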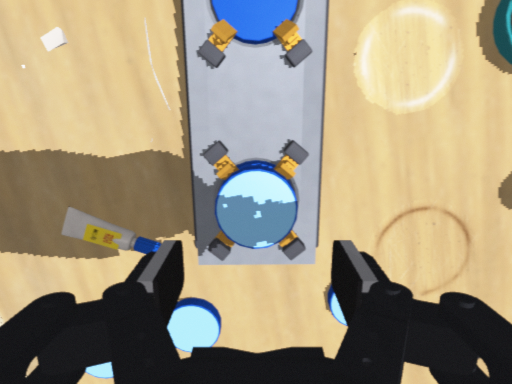

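View pics/s7.png

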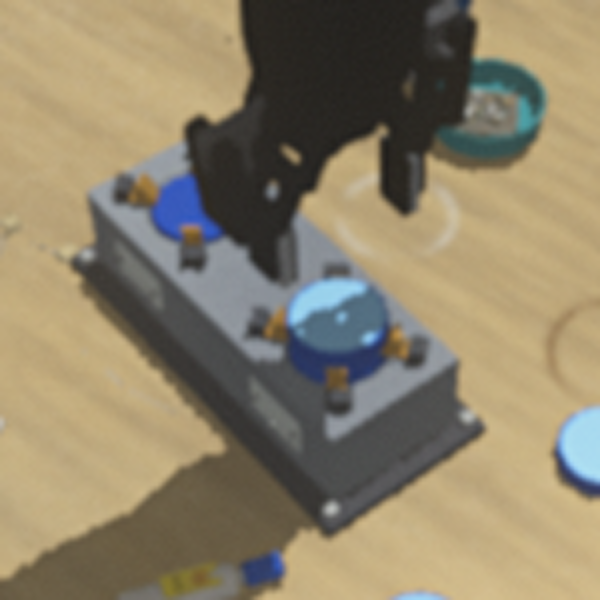

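Emit:
play_rows(
  moves=[
    [[2.7,1.0,0,0],[2.7,1.0,0,0],[2.7,1.0,0,0],[2.7,1.0,0,0],[2.7,1.0,0,0],[2.7,1.0,0,0]],
  ],
  gripper=1,
)

```text
t: 11.9
tool_pos: [0.5114, -0.0703, 0.1315]
ee_rot: [2.421, 2.002, 0.0]
force: [0.2, -0.8, 0.9]
opening: 0.0001
```

```bash
python3 - <<'E'
from h import *
s=get_state();print(s["tool_pos"],s["force"],s["opening"])
go([.511,-.070,.083],s=s)
E
```

```text
[ 0.51144537 -0.07029044  0.13153623] [ 0.1594587  -0.84252246  0.91226876] 6.456561528988332e-05
shift [ 0.2 -0.5 48.5] spin 0 q6 1.498
```

Emit:
play_rows(
  moves=[
    [[0.2,0,30,0],[0.2,0,44,0],[0.2,0,47,0],[0.2,0,48.5,0],[0.2,0,49.5,0],[0.2,0,50.5,0],[0.2,0,51.5,0],[0.2,0,51.5,0]],
  ],
)

```text
t: 12.9
tool_pos: [0.5119, -0.0702, 0.0804]
ee_rot: [2.42, 2.001, 0.001]
force: [-0.4, -0.6, 1.5]
opening: -0.0002
```

Emit:
play_rows(
  moves=[
    [[0,0,1,0],[0,0,2,0],[0,0,3,0],[0,0,4,0],[0,0,5,0],[0,0,5,0]],
  ],
)

```text
t: 13.65
tool_pos: [0.5121, -0.0701, 0.0754]
ee_rot: [2.42, 2.001, 0.001]
force: [0.6, -0.3, 4.9]
opening: -0.0002
```

Emit:
play_rows(
  moves=[
    [[0,0,1,0],[0,0,2,0],[0,0,3,0],[0,0,4,0],[0,0,4,0]],
  ],
)

```text
t: 14.28
tool_pos: [0.5115, -0.07, 0.0712]
ee_rot: [-2.421, -2.002, -0.0]
force: [-0.2, 0.0, 5.5]
opening: 0.0005
```

Emit:
play_rows(
  moves=[
    [[0,0,1,0],[0,0,2,0],[0,0,3,0],[0,0,3,0]],
  ],
)

```text
t: 14.78
tool_pos: [0.5115, -0.07, 0.0686]
ee_rot: [-2.421, -2.002, -0.0]
force: [-2.1, 0.5, 8.6]
opening: 0.0001
```

Emit:
play_rows(
  moves=[
    [[0,0,1,0],[0,0,2,0],[0,0,3,0],[0,0,3,0]],
  ],
)

```text
t: 15.28
tool_pos: [0.5115, -0.07, 0.0659]
ee_rot: [2.421, 2.002, 0.0]
force: [-3.3, 0.7, 11.4]
opening: -0.0004
```

Emit:
play_rows(
  moves=[
    [[0,0,1,0],[0,0,2,0],[0,0,3,0],[0,0,3,0]],
  ],
)

```text
t: 15.78
tool_pos: [0.5115, -0.07, 0.0632]
ee_rot: [2.421, 2.002, 0.0]
force: [-2.7, 1.3, 13.7]
opening: -0.0001
```

Emit:
play_rows(
  moves=[
    [[0,0,1,0],[0,0,2,0],[0,0,3,0],[0,0,3,0]],
  ],
)

```text
t: 16.27
tool_pos: [0.5115, -0.07, 0.0604]
ee_rot: [2.421, 2.002, 0.0]
force: [-3.2, 0.7, 14.2]
opening: -0.0001
```

Emit:
play_rows(
  moves=[
    [[0,0,1,0],[0,0,2,0],[0,0,2.5,0],[0,0,2.5,0],[0,0,2.5,0]],
  ],
)

```text
t: 16.9
tool_pos: [0.5116, -0.07, 0.0582]
ee_rot: [2.421, 2.002, 0.0]
force: [-3.7, 1.1, 17.6]
opening: 0.0001
```

Emit:
play_rows(
  moves=[
    [[0,0,0.7,0],[0,0,0.7,0],[0,0,0.7,0]],
  ],
)

```text
t: 17.27
tool_pos: [0.5116, -0.07, 0.0576]
ee_rot: [2.421, 2.002, 0.0]
force: [-4.2, 0.6, 16.3]
opening: 0.0002
```

Emit:
play_rows(
  moves=[
    [[0,0,-1,0],[0,0,-2,0],[0,0,-3,0],[0,0,-5,0],[0,0,-10,0],[0,0,-40,0],[0,0,-80,0],[0,0,-80,0]],
  ],
)

```text
t: 18.27
tool_pos: [0.5138, -0.0706, 0.1385]
ee_rot: [2.418, 1.999, 0.005]
force: [0.1, -1.1, -0.4]
opening: -0.0002
```

```bash
python3 - <<'E'
from h import *
im=cams.snapshot("wrist");cv2.imwrite("pics/w8.png",im[:,:,::-1])
im=cams.snapshot("scene");crop(im,150,100,300,250,4,"pics/s8.png")
s=get_state();print(s["tool_pos"],s["force"],s["t"])
E
```

```text
[ 0.51106283 -0.06993774  0.13538453] [0.01417365 0.17538368 0.26145164] 18.375
```

View pics/w8.png

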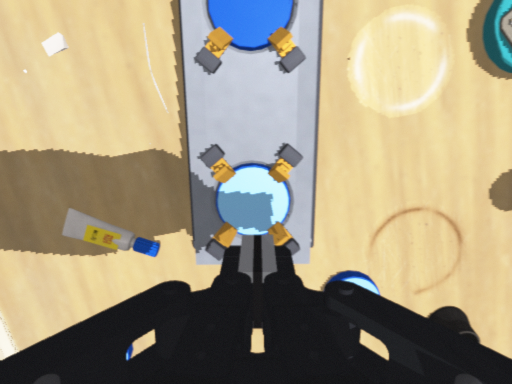

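View pics/s8.png

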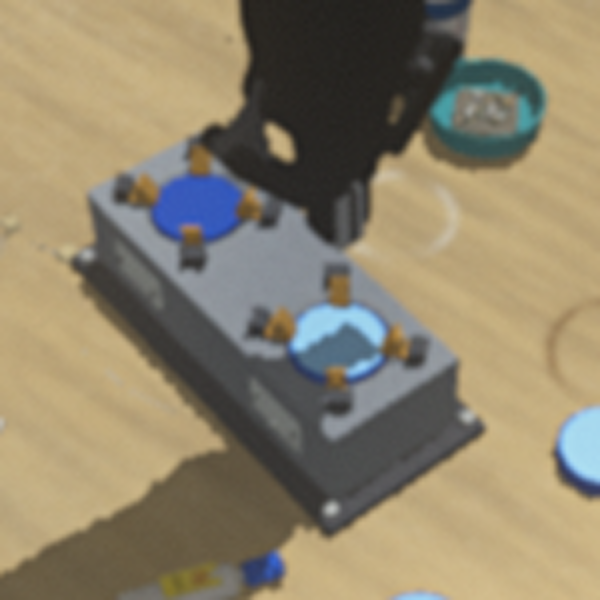

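```bash
python3 - <<'E'
from h import *
im=cv2.imread("pics/w8.png")[:,:,::-1];crop(im,190,130,320,265,5,"pics/w8c.png")
E
```

```text
(no output)
```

View pics/w8c.png

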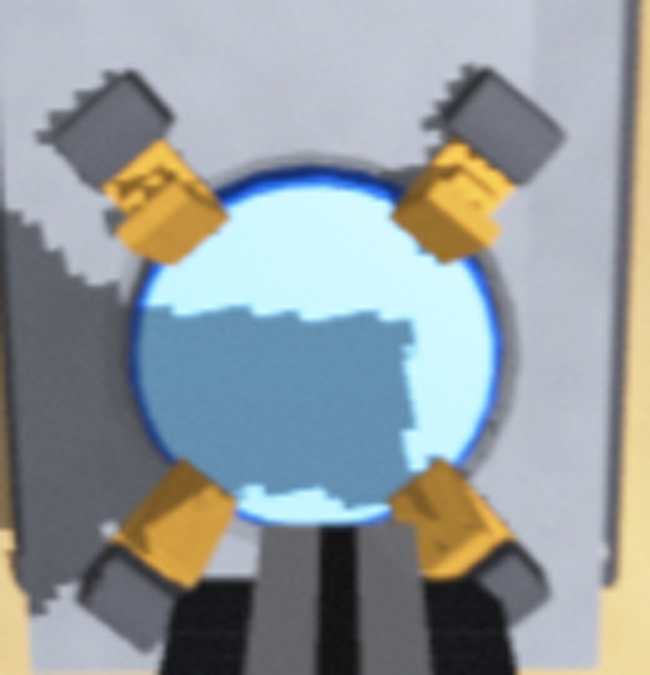

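All four catches now overlap the blank's edge, and it sits flush and level.

```bash
python3 - <<'E'
from rig import workorder
print(workorder.sign_off())
E
```

```text
the job is handed in; nothing more can be done
None
```

The blue blank is latched in the right column, and I handed the job in at about 18.4 s of the 48 s allowed; sign-off gives no verdict.

- **Finding the column:** With the gripper shut I pressed the right pile. It gave 5.6 mm at about 9 N with no hard stop, which fits the spring described. I took the left column to be the full one and did not probe it.
- **Placing and pressing:** I picked up the blank farthest to the robot's right and laid it level on the right mouth's catches. Then I pushed its middle to about 3.4 mm below the mouth's point, with a peak reading of about 18 N.
- **Last checks:** The wrist close-up shows all four brass catches over the blank's edge, flush and level. The arm is clear at about 0.135 m height with no load on it. I did not compare the positions of the dish, the loupe and the glue tube in numbers, but no move went near them.
- **Disagreement:** The wrist camera placed points 1 to 2 mm away from where the fixed cameras did. I used values in between, and the ramps centred the blank.

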